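# Rebuild the balancing block sculpture

### The arm

A 6-joint arm with a two-finger parallel gripper is mounted at the origin on the work surface. World frame = base frame: x ahead of the robot, y to its left, z up, the work surface at z = 0. Lengths are in mm, angles in rad, forces in N, time in s.
With the tool pointing down it reaches from about 275 to 975 mm from the base axis. Payload 8.4 kg.
Tool frame: the origin (TCP) lies on the centre line of the jaws, within the pads' length; the fingertips stand robot.tip_extent ahead of it and the grasp point (between the pads) is the TCP (robot.tip_extent is the distance from the TCP to the fingertips, in mm); z points along the fingers, y is the line along which they close (so a half turn about z gives the same grasp; the last joint's range is limited). The gripper opens to 92 mm and grips with 3 to 60 N. Pads are 20 mm wide; open, the fingers measure 128 mm over their backs; the gripper's body (75 mm by 189 mm) begins 69 mm behind the grasp point.
Start: joints at [1.278, 0.353, 1.633, -0, 1.155, -0.002], TCP at [179.198, 598.762, 233.583] pointing down, gripper open.
Joint ranges: [-2.63, 2.63], [-0.92, 2.1], [0.06, 2.66], [-1.3, 4.44], [0, 2.69], [-3.02, 3.02]. Speed limits (rad/s): [2.22, 2.22, 2.79, 3.14, 3.14, 3.14].

### API

Orientations are given as a rotation vector (axis times angle).
In Python, from plant import robot, viewer gives the robot as it stands.
- The arm moves only by the tool arm_command, never from a script. Its argument "motion" is a list of rows, each a list of 3 entries, a list of its own where there are three numbers: the shift along the tool's x, y, z in m, then the turn about the tool's z in degrees, then the finger opening in m, from 0 to 0.0919. A call has 1 to 12 rows; each row is the pose to reach, as a shift and turn from the pose commanded when the call began, along the tool's axes at that moment; what a row does not reach only later rows make up. A row lasts 1/8 s, in which the tool goes at most 62.5 mm and 10.7 degrees, less where a joint would pass 70% of its speed; a pose out of reach is approached as far as the arm can. A call with a gripper value outside its range is refused whole. The fingers move at their own pace and stop on an object; the grip force is fixed at half the most. Time passes only in rows, so rows that repeat a pose let the fingers close. It gives the time, the measured TCP pose, the force, the opening and the grip force at its end, in the units of the state.
- robot.read_state(): the state, without advancing time (a new reading comes with each control period).
- viewer.get_image(name): name is "scene" or "side" or "wrist"; returns (picture, depth): 480x640x3 uint8, red, green, blue; 480x640 float32, mm along the optical axis (not along the pixel's ray), 0 where there is no reading.
- viewer.camera_info(name): a dict with "mtx" (3x3 intrinsics, pixels), "extrinsics" (4x4, takes a point from world to camera coordinates). Camera axes: x right, y down, z forward; pixel columns grow to the right and rows downward; lengths in mm; the calibration is good to about 2 mm. A picture is of the moment at which its call begins: read the wrist's pose just before it. camera_info takes no time and is no camera call; for the wrist camera it gives the pose at the moment of the call.
- robot.close_job(): hands the job in; it is judged then, once.
The state is a dict: "time": time; "joint_pos": joint angles; "qvel": joint speeds; "joint_torque": joint torques, N m; "tcp_pos": TCP position; "eef_rot": TCP orientation; "contact_force": force on the tool from outside, world axes, zero at the start; "ft_torque": the same for the moment, N m; "opening": finger opening in mm; "finger_force": force on a finger pad.
Only numpy, scipy, OpenCV 4.12 (cv2) and the standard library are available. Lean on these libraries where they do the work, as an engineer would, in place of code of your own. Each camera call takes 0.05 s, during which the arm holds its last target. There are 200 camera calls.

### The job

Put the little balancing sculpture back together on the sideboard: take the yellow wedge out of the upper beech box, turn it so that it nests home in the grey saddle's notch with its short flat top level, then lay the lopsided bar level on top on its flat underside, balanced on the wedge alone. Feel each piece down and let go of it only once it sits, with no dropping, so that everything stays standing. Leave the two remotes and the steel stopper in the box where they are.

Things in the scene. Friction and masses are not known exactly. Their poses are not given: they have to be found in the camera images.
- saddle: Grey stone block, 0.8 kg, loose. Foot 120 (x) by 90 by 12 mm; on it a block 46 mm wide (y) with a V notch along y. Origin: centre of underside, z up; +x side faces the robot within 23 deg. Notch bottom at x -10, z 26 mm; from it the seat face rises towards +x at 35 deg from level for 62 mm, the stop face towards -x at 60 deg for 42 mm.
- saddle_rest (a point): Fixed to the saddle at (3, 0, 88) mm: where wedge_top lies when the wedge is home. Home: the wedge's long face on the seat face, its nose side on the stop face; its origin at (14.6, 0, 43.2) mm in the saddle's frame, its y axis along the saddle's y, its x axis pointing up the seat face (towards +x, 35 deg up), its z axis leaning 35 deg towards -x.
- wedge: Mustard-yellow wooden prism, 110 g, 50 mm wide along y; grip its flat parallel ends (y -25, +25 mm). Origin: centre of its long face, on which it lies at first; z up, x along that face, towards the boxes' front within 23 deg. Outline (x, z) mm: long face (-25,0)-(30,0), end to (37,29), top face to (-4,58), front to (-27,40), nose side to (-30,5). Centre of mass near (1,24).
- wedge_top (a point): Centre of the wedge's 50 by 50 mm top face, at (16.2, 0, 43.3) mm in the wedge's frame. This face slopes 35 deg as the wedge lies in the box and is level once the wedge is home in the saddle.
- bar: Lopsided bar, 180 mm long (x), 170 g, on its flat underside on the sideboard. Origin: middle of the underside; z up. x -90 to 50: brown wooden shaft, 30 mm wide, 30 to 34 high for x -30 to 50, tapering to 19 at x -84. x 50 to 90: near-black metal head, 44 wide, 45 high. It balances near x = 31 mm; the head's weight varies, so anywhere from 23 to 38.
- boxes: Two stacked beech boxes, fixed, 200 (x) by 280 mm, left or right of the saddle. Origin: centre of underside; z up, front -x. Lower: 120 mm high, frosted acrylic front door hinged at its +y edge, up to 0.25 rad ajar, with a knob. Upper: open top, inner floor at z 130 mm, rim at z 180, walls 10 thick. The wedge lies in its -y half, remotes and stopper in its +y half.
- grey_remote: Grey remote control, 140 (x) by 42 by 18 mm, in the upper box; origin at the centre of its underside. Leave alone.
- dimmer: White light-dimmer remote, 70 (x) by 34 by 12 mm, in the upper box; origin at the centre of its underside. Leave alone.
- stopper: Steel bottle stopper, 34 mm across, 52 mm tall, standing in the upper box; origin at the centre of its underside. Leave alone.
There are look-alikes about, which are no part of the job. Of the things like the bar, leave any that is green; of the rest the larger one is meant.

How it is judged (in metres and radians):
On the way, in this order (a step that is already met when the one before it is completed fails the run):
1. The wedge sits home in the saddle's notch, top level, while the fingers still hold it (x of wedge_top in the frame of saddle between -0.006 and 0.012 m and y of wedge_top in the frame of saddle between -0.013 and 0.013 m and z of wedge_top in the frame of saddle between 0.081 and 0.096 m and angle between wedge's own z axis and vertical between 0.5 and 0.72 rad and angle between the y axis of wedge and the y axis of saddle, either way round below 0.12 rad and contact force between the fingers and wedge above 0.5 N), for 0.1 s.
2. The bar lies level on the wedge's top while the fingers still touch it, the wedge still home (x of wedge_top in the frame of saddle between -0.006 and 0.012 m and y of wedge_top in the frame of saddle between -0.013 and 0.013 m and z of wedge_top in the frame of saddle between 0.081 and 0.096 m and angle between wedge's own z axis and vertical between 0.5 and 0.72 rad and angle between the y axis of wedge and the y axis of saddle, either way round below 0.12 rad and z of bar in the frame of saddle between 0.079 and 0.098 m and angle between bar's own z axis and vertical below 0.1 rad and contact force between bar and wedge above 0.3 N and contact force between the fingers and bar above 0.5 N), for 0.1 s.
At the end, for the whole second after the job is handed in: Wedge home in the notch: wedge_top within 9 mm (saddle x), 13 mm (y), 7 mm (z) of saddle_rest, turned 0.50-0.72 rad, y axes within 0.12 rad. Bar on the wedge alone, upright, level within 0.10 rad, origin 79-98 mm above the saddle underside. Saddle flat within 0.05 rad. All released, at rest (x of wedge_top in the frame of saddle between -0.006 and 0.012 m and y of wedge_top in the frame of saddle between -0.013 and 0.013 m and z of wedge_top in the frame of saddle between 0.081 and 0.096 m and angle between wedge's own z axis and vertical between 0.5 and 0.72 rad and angle between the y axis of wedge and the y axis of saddle, either way round below 0.12 rad and z of bar in the frame of saddle between 0.079 and 0.098 m and angle between bar's own z axis and vertical below 0.1 rad and contact force between bar and wedge above 0.3 N and contact force between bar and saddle below 0.05 N and contact force between bar and boxes below 0.05 N and angle between saddle's own z axis and vertical below 0.05 rad and linear speed of each of bar, wedge below 0.02 m/s and angular speed of bar below 0.1 rad/s); the robot touches nothing.
It fails at once if A remote or the stopper is moved by more than 30 mm (distance of any of grey_remote, dimmer, stopper from where it was at the start of the episode above 0.03 m).
It also fails if it takes over 64 s, if anything falls off the work surface, if the arm or the gripper's body presses on something with over 40 N, if the wrist force passes 120 N, or if a joint passes its speed limit or range.

## Working session

There is one attempt and no reset: what is moved stays moved. The work goes in short steps, Python scripts to look and compute and a tool call to move; the robot and the scene stay as the last step left them, time stands still between calls to the robot, and variables do not carry over. Pictures are saved under pics/ and viewed, at most 10 in all, crops included, and the job is handed in when it is done.

Besides the shell and the picture viewer there is one more tool, called after "Request:" as a command line: name --argument value ..., lists and objects as JSON in quotes. arm_command: Moves the arm, as the interface text tells. Its arguments: {"type":"object","properties":{"motion":{"type":"array","items":{"type":"array"}}},"required":["motion"]}

```bash
ls; mkdir -p pics; cat > h.py <<'E'
import numpy as np, cv2
from plant import robot, viewer
from scipy.spatial.transform import Rotation as R
def grab(n):
    i=viewer.camera_info(n); im,d=viewer.get_image(n)
    np.savez(f'{n}.npz',im=im,d=d,K=i['mtx'],E=i['extrinsics']); return im,d
def cloud(n):
    z=np.load(f'{n}.npz'); d=z['d'].astype(float); K=z['K'];E=z['E']
    v,u=np.mgrid[:480,:640]
    p=np.stack([(u-K[0,2])/K[0,0]*d,(v-K[1,2])/K[1,1]*d,d],-1)
    w=(p-E[:3,3])@E[:3,:3]; w[d==0]=np.nan
    return z['im'],w
def save(n,im): cv2.imwrite('pics/'+n,cv2.cvtColor(im,cv2.COLOR_RGB2BGR))
E
python3 - <<'E'
from h import *
s=robot.read_state(); print(s, robot.tip_extent)
for n in('scene','side'):
    im,d=grab(n); save(n+'1.png',im); i=viewer.camera_info(n); print(n,i['mtx'].tolist(), (-i['extrinsics'][:3,:3].T@i['extrinsics'][:3,3]).round())
E
```

```text
pics
{'time': 0.0, 'joint_pos': array([ 1.27760823e+00,  3.53627889e-01,  1.63414702e+00, -2.07104808e-05,
        1.15522780e+00, -2.39565460e-03]), 'qvel': array([ 0.00027297, -0.00047277, -0.00183211, -0.00123947, -0.00169017,
        0.00221477]), 'joint_torque': array([ 3.40426872e-03, -5.93835855e+01, -3.34217334e+01,  7.00908154e-02,
        2.33072508e-02, -7.60420266e-05]), 'tcp_pos': array([179.05696728, 598.29151349, 232.87083234]), 'eef_rot': array([-4.55127534e-01, -3.10825862e+00,  2.19501462e-03]), 'contact_force': array([ 0.38546929,  0.68904435, -0.08008659]), 'ft_torque': array([0.01374594, 0.02972639, 0.00760612]), 'finger_force': 0.0, 'opening': 91.63434702383685} 19.0
scene [[541.810166230339, 0.0, 317.07932014855186], [0.0, 541.810166230339, 235.86676254236323], [0.0, 0.0, 1.0]] [1206.  -35. 1228.]
side [[460.7248143619938, 0.0, 320.4451982742627], [0.0, 460.7248143619938, 240.45950166504113], [0.0, 0.0, 1.0]] [325. 891. 827.]
```

View pics/scene1.png

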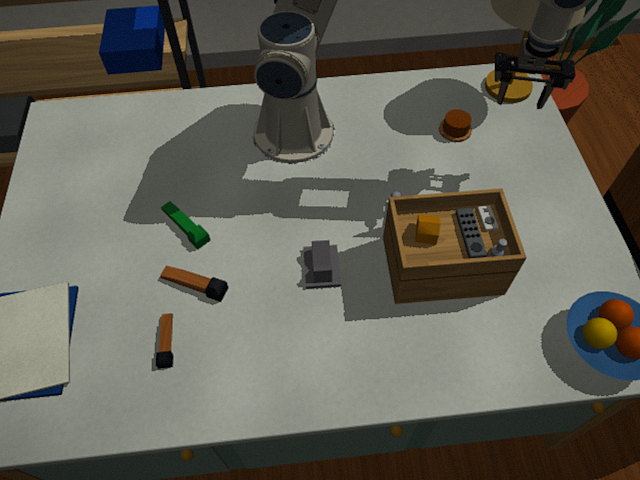

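View pics/side1.png

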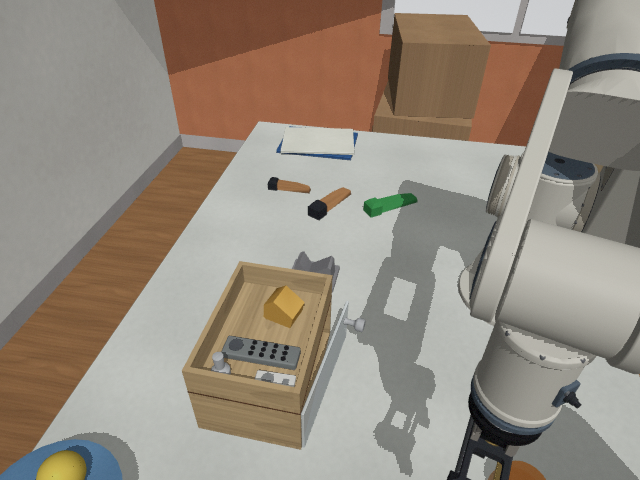

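Candidates for the bar: green (185,225), larger brown (195,283), smaller brown (165,340). The larger brown one fits, since green is excluded and it looks bigger. I'll confirm its size below.

```bash
python3 - <<'E'
from h import *
im,w=cloud('scene'); im2,w2=cloud('side')
hsv=cv2.cvtColor(im,cv2.COLOR_RGB2HSV); hsv2=cv2.cvtColor(im2,cv2.COLOR_RGB2HSV)
def rep(n,P,m):
    m=m&np.isfinite(P[...,2]); p=P[m]
    if len(p)<5: print(n,len(p));return
    (c,s,a)=cv2.minAreaRect(p[:,:2].astype(np.float32))
    print(n,len(p),'ctr',np.round(c),'size',np.round(s),'ang',round(a,1),'z',np.percentile(p[:,2],[2,50,98]).round(1),'mean',p.mean(0).round(1))
    return p
def box(m,u0,u1,v0,v1):
    k=np.zeros(m.shape[:2],bool);k[v0:v1,u0:u1]=1;return k
z=w[...,2]
print('table z',np.nanmedian(z[300:330,240:300]))
rep('bigbar',w,box(im,150,240,255,310)&(z>8))
rep('smallbar',w,box(im,145,185,305,375)&(z>8))
h=hsv[...,2]
rep('bigdark',w,box(im,150,240,255,310)&(z>8)&(h<60))
rep('bigbrown',w,box(im,150,240,255,310)&(z>8)&(hsv[...,1]>120)&(h>60))
rep('saddle',w,box(im,290,350,230,295)&(z>6))
rep('saddleblk',w,box(im,290,350,230,295)&(z>20))
rep('wedge',w,box(im,410,445,205,250)&(hsv[...,1]>190)&(z>140))
rep('rim',w,box(im,380,530,180,275)&(abs(z-180)<5))
rep('boxall',w,box(im,380,530,180,310)&(z>100))
z2=w2[...,2]
rep('wedge2',w2,box(im,260,305,280,330)&(hsv2[...,1]>190)&(z2>140))
rep('saddle2',w2,box(im,290,342,245,280)&(z2>6)&(z2<70))
rep('rim2',w2,box(im,180,340,255,390)&(abs(z2-180)<5))
print('wedge hsv',hsv[230,428],hsv2[300,285],'floor',hsv[250,415])
# tool axes
print(R.from_rotvec(robot.read_state()['eef_rot']).as_matrix().round(3))
i=viewer.camera_info('wrist');print(i['mtx'].tolist());T=R.from_rotvec(robot.read_state()['eef_rot']).as_matrix()
E=i['extrinsics'];c=-E[:3,:3].T@E[:3,3];print('cam in tool',(T.T@(c-robot.read_state()['tcp_pos'])).round(1),(T.T@E[:3,:3].T).round(2))
E
```

```text
table z 0.9800502623398799
bigbar 1049 ctr [ 495. -301.] size [213. 122.] ang 81.1 z [ 8.7 30.9 47.7] mean [ 513.1 -283.5   29.7]
smallbar 682 ctr [ 641. -364.] size [168.  59.] ang 13.3 z [ 9.4 24.7 38.5] mean [ 666.1 -356.    24.5]
bigdark 435 ctr [ 521. -299.] size [180.  42.] ang 73.5 z [ 9.  33.6 48.6] mean [ 536.1 -249.4   30.6]
bigbrown 536 ctr [ 495. -313.] size [138.  31.] ang 62.8 z [17.2 30.3 37.7] mean [ 497.2 -311.3   29.3]
saddle 1574 ctr [476.  37.] size [161. 190.] ang 87.1 z [ 6.5 17.  62.8] mean [498.8  37.   27.8]
saddleblk 732 ctr [494.  29.] size [103.  67.] ang 2.1 z [22.  45.5 64.5] mean [497.8  37.2  45.4]
wedge 592 ctr [502. 292.] size [49. 68.] ang 75.4 z [142.1 173.8 189.6] mean [515.  286.9 170.8]
rim 2053 ctr [522. 350.] size [283. 206.] ang 88.5 z [175.4 180.4 184.5] mean [529.2 348.4 180.3]
boxall 11002 ctr [485. 351.] size [283. 280.] ang 88.4 z [106.8 145.2 184.2] mean [528.1 350.6 148.6]
wedge2 0
saddle2 664 ctr [493.  25.] size [ 74. 120.] ang 88.5 z [ 9.6 44.  60.9] mean [484.9  35.8  41.4]
rim2 2924 ctr [523. 347.] size [283. 201.] ang 88.8 z [175.4 179.2 182.8] mean [524.5 366.  179.1]
wedge hsv [ 19 248 107] [ 20 154 194] floor [ 18 143 134]
[[-0.958  0.287 -0.   ]
 [ 0.287  0.958 -0.001]
 [-0.    -0.001 -1.   ]]
[[398.3949957613514, 0.0, 320.2994696022082], [0.0, 398.3949957613514, 238.04998746995633], [0.0, 0.0, 1.0]]
cam in tool [  80.4    0.3 -150.4] [[ 0.   -0.96 -0.28]
 [ 1.    0.   -0.  ]
 [ 0.   -0.28  0.96]]
```

Request:
arm_command --motion '[[[-0.03,-0.015,-0.06],0,0.09],[[-0.4,-0.2,-0.065],-17,0.09],[[-0.4,-0.2,-0.065],-17,0.09],[[-0.4,-0.2,-0.065],-17,0.09],[[-0.4,-0.2,-0.065],-17,0.09],[[-0.4,-0.2,-0.065],-17,0.09],[[-0.4,-0.2,-0.065],-17,0.09],[[-0.4,-0.2,-0.065],-17,0.09],[[-0.4,-0.2,-0.065],-17,0.09],[[-0.4,-0.2,-0.065],-17,0.09],[[-0.4,-0.2,-0.065],-17,0.09]]'

```text
time: 1.48
tcp_pos: [504.1, 293.4, 298.5]
eef_rot: [0.011, -3.141, -0.0]
contact_force: [-0.2, 0.4, 0.1]
opening: 89.8
finger_force: 0.0
```

```bash
python3 - <<'E'
from h import *
s=robot.read_state(); print(s['time'],s['tcp_pos'].round(1),s['eef_rot'].round(3),s['joint_pos'].round(2),s['qvel'].round(2))
im,d=grab('wrist'); save('wrist1.png',im)
E
```

```text
1.475 [504.1 293.4 298.5] [ 0.011 -3.141 -0.   ] [ 0.52  0.23  1.65  0.    1.26 -1.05] [ 0. -0. -0. -0. -0. -0.]
```

View pics/wrist1.png

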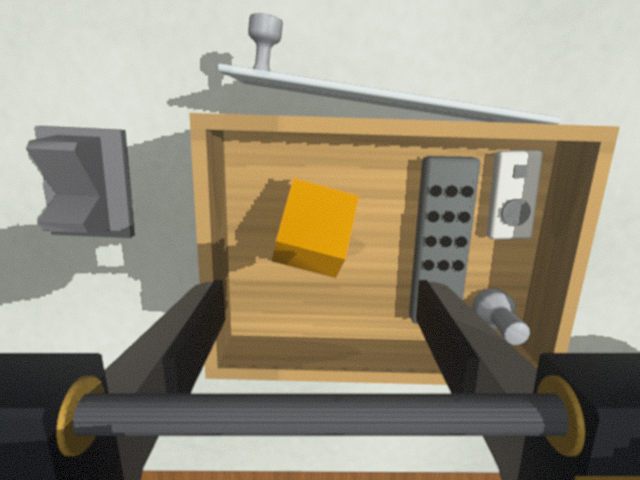

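```bash
cat > fit.py <<'E'
from h import *
from scipy.optimize import minimize
O=np.array([(-25,0),(30,0),(37,29),(-4,58),(-27,40),(-30,5)],float)
def fitmin(f,starts):
    return min((minimize(f,s,method='Nelder-Mead',options=dict(xatol=.02,fatol=1e-4,maxiter=2000)) for s in starts),key=lambda r:r.fun)
def loc(p,x,y,a):
    d=p[:,:2]-[x,y]; c,s=np.cos(a),np.sin(a); return d@np.array([[c,-s],[s,c]])
def wedge(p,c0,floor):
    n=np.roll(O,-1,0)-O; n=np.c_[n[:,1],-n[:,0]]; n/=np.linalg.norm(n,axis=1)[:,None]; b=(n*O).sum(1)
    def f(t):
        l=loc(p,*t[:2],t[2]/30); q=np.c_[l[:,0],p[:,2]-floor]
        s=np.maximum((q@n.T-b).max(1),abs(l[:,1])-25); return np.minimum(abs(s),8).mean()
    return fitmin(f,[(*c0,(np.pi+k)*30) for k in(-.4,-.2,0,.2,.4)])
def saddle(p,c0):
    def f(t):
        l=loc(p,*t[:2],t[2]/30); X,Y=l.T
        h=np.where((abs(X)<60)&(abs(Y)<45),12.,0)
        v=26+np.where(X>-10,(X+10)*np.tan(np.radians(35)),(-10-X)*np.tan(np.radians(60)))
        h=np.where((X>-31)&(X<40.8)&(abs(Y)<23),v,h); return np.minimum(abs(h-p[:,2]),8).mean()
    return fitmin(f,[(*c0,(np.pi+k)*30) for k in(-.4,-.2,0,.2,.4)])
def pts(n,lo,hi):
    im,w=cloud(n); m=((w>lo)&(w<hi)).all(-1); return w[m],cv2.cvtColor(im,cv2.COLOR_RGB2HSV)[m]
E
python3 - <<'E'
from fit import *
for n in('wrist','scene','side'):
    p,h=pts(n,(440,225,134),(580,345,200)); m=(h[:,1]>200 if n!='side' else h[:,1]>140)&(h[:,0]<24)&(h[:,0]>16); p=p[m]
    if n=='side': p=p[p[:,2]>150]
    r=wedge(p,(508,290),130); print(n,'wedge',len(p),r.x[:2].round(1),np.degrees(r.x[2]/30).round(1),round(r.fun,2))
A=[]
for n in('wrist','scene','side'):
    p,h=pts(n,(400,-70,-5),(600,140,75))
    A.append(p[::2]); r=saddle(p,(495,32)); print(n,'saddle',len(p),r.x[:2].round(1),np.degrees(r.x[2]/30).round(1),round(r.fun,2))
r=saddle(np.vstack(A),(495,32)); print('all',r.x[:2].round(1),np.degrees(r.x[2]/30).round(1),round(r.fun,2))
p,h=pts('wrist',(440,225,134),(620,480,175)); m=h[:,1]<80; print('remote ymin',np.percentile(p[m][:,1],1))
E
```

```text
wrist wedge 5692 [506.2 286.4] 164.9 0.73
scene wedge 596 [504.6 292.1] 164.4 1.49
side wedge 905 [506.5 288.5] 164.9 0.99
wrist saddle 31600 [492.9  33.2] 177.6 1.49
scene saddle 5299 [491.4  37.7] 177.7 2.71
side saddle 2090 [493.5  34.4] 178.3 2.24
all [493.   33.2] 177.6 1.73
remote ymin 371.58283808443286
```

Request:
arm_command --motion '[[[-0.006,-0.0075,0.03],8,0.072],[[-0.006,-0.0075,0.06],15.5,0.072],[[-0.006,-0.0075,0.06],15.5,0.072],[[-0.006,-0.0075,0.1],15.5,0.072],[[-0.006,-0.0075,0.13],15.5,0.072],[[-0.006,-0.0075,0.1435],15.5,0.072],[[-0.006,-0.0075,0.1435],15.5,0.072],[[-0.006,-0.0075,0.1435],15.5,0.04],[[-0.006,-0.0075,0.1435],15.5,0.04],[[-0.006,-0.0075,0.1435],15.5,0.04],[[-0.006,-0.0075,0.1435],15.5,0.04],[[-0.006,-0.0075,0.1435],15.5,0.04]]'

```text
time: 3.02
tcp_pos: [511.7, 285.4, 156.2]
eef_rot: [0.414, 3.113, 0.002]
contact_force: [-1.9, 0.3, 6.1]
opening: 50.3
finger_force: 30.0
```

Request:
arm_command --motion '[[[0,0,-0.04],0,0.04],[[0,0,-0.075],0,0.04],[[0.02,-0.005,-0.075],-7,0.04],[[0.044,-0.01,-0.075],-12.8,0.04],[[0.044,-0.01,-0.075],-12.8,0.04],[[0.044,-0.01,-0.075],-12.8,0.04],[[0.044,-0.01,-0.075],-12.8,0.04]]'

```text
time: 3.9
tcp_pos: [466.7, 286.9, 230.0]
eef_rot: [0.067, 3.141, 0.0]
contact_force: [0.7, -0.6, -1.2]
opening: 50.1
finger_force: 30.0
```

```bash
python3 - <<'E'
from fit import *
s=robot.read_state(); print(s['time'],s['tcp_pos'].round(1),s['eef_rot'].round(3),s['contact_force'].round(2),s['opening'])
t=s['tcp_pos']
im,d=grab('wrist'); a=cv2.resize(im,(400,300)); im2,d2=grab('side')
b=cv2.resize(im2[240:400,180:393],(400,300)); save('g1.png',np.hstack([a,b]))
p,h=pts('wrist',t-[50,35,30],t+[60,35,45]); m=(h[:,1]>200)&(h[:,0]<24)&(h[:,0]>16);p=p[m]
r=wedge(p,t[:2],t[2]-26); print(len(p),r.x[:2].round(1),np.degrees(r.x[2]/30).round(1),round(r.fun,2))
for n in('scene','side'):
    p,h=pts(n,(400,250,174),(450,320,186)); print(n,'rim x',np.percentile(p[:,0],[1,5,50,95,99]).round(1),len(p))
E
```

```text
3.9 [466.7 286.9 230. ] [0.067 3.141 0.   ] [ 0.69 -0.56 -1.22] 50.11270964021265
21298 [461.8 287.5] 177.4 0.66
scene rim x [417.6 419.8 427.1 432.3 433.6] 143
side rim x [420.8 421.3 425.9 430.9 431.6] 155
```

View pics/g1.png

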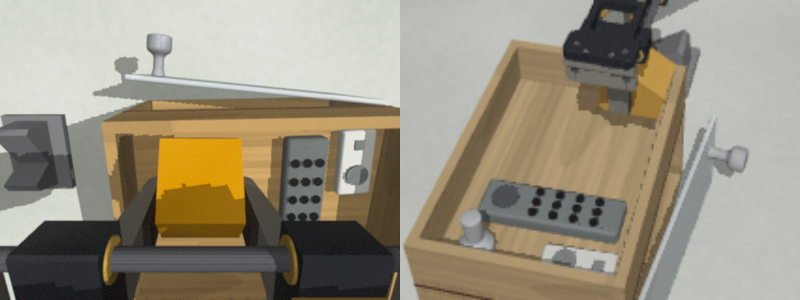

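Request:
arm_command --motion '[[[0.0057,0,0.018],0,0.04],[[0.0057,0,0.0235],0,0.04],[[0.0045,0,0.0265],0,0.04],[[0.003,0,0.028],0,0.04],[[0.0017,0,0.0294],0,0.04],[[0.0003,0,0.0322],0,0.04],[[-0.0013,0,0.0355],0,0.04],[[-0.0013,0,0.0355],0,0.04]]'

```text
time: 5.0
tcp_pos: [468.5, 286.5, 196.1]
eef_rot: [0.065, 3.139, -0.001]
contact_force: [0.9, -4.4, 10.5]
opening: 49.8
finger_force: 30.0
```

```bash
cat >> fit.py <<'E'
def wedge_grip(p,t,T):
    "tilt fit: local point (px,pz) of wedge at TCP, angle th (x up), tool x axis = wedge x"
    n=np.roll(O,-1,0)-O; n=np.c_[n[:,1],-n[:,0]]; n/=np.linalg.norm(n,axis=1)[:,None]; b=(n*O).sum(1)
    q0=(p-t)@T; X=q0[:,0]; Z=-q0[:,2]
    def f(v):
        a=v[2]/30;c,s=np.cos(a),np.sin(a); q=np.c_[X*c+Z*s+v[0],-X*s+Z*c+v[1]]
        return np.minimum(abs(np.maximum((q@n.T-b).max(1),abs(q0[:,1]-v[3])-25)),8).mean()
    return fitmin(f,[(-5,26,k*30,0) for k in(0,.2,.4,.6)])
def lookgrip():
    s=robot.read_state(); t=s['tcp_pos'];T=R.from_rotvec(s['eef_rot']).as_matrix(); grab('wrist')
    p,h=pts('wrist',t-[70,35,40],t+[70,35,60]); m=(h[:,1]>200)&(h[:,0]<24)&(h[:,0]>16);p=p[m]
    r=wedge_grip(p,t,T); v=r.x; print('t',round(s['time'],2),'tcp',t.round(1),'rot',s['eef_rot'].round(3),'F',s['contact_force'].round(1),'n',len(p),'px,pz',v[:2].round(1),'th',np.degrees(v[2]/30).round(1),'y',v[3].round(1),'res',round(r.fun,2))
E
python3 -c "
from fit import *
lookgrip()"
```

```text
t 5.0 tcp [468.5 286.5 196.1] rot [ 6.500e-02  3.139e+00 -1.000e-03] F [ 0.9 -4.4 10.5] n 23224 px,pz [-10.2  25.2] th 13.5 y 0.0 res 0.46
```

Request:
arm_command --motion '[[[-0.0015,0,0.003],0,0.04],[[-0.003,0,0.006],0,0.04],[[-0.0035,0,0.009],0,0.04],[[-0.004,0,0.012],0,0.04],[[-0.004,0,0.015],0,0.04],[[-0.004,0,0.017],0,0.04],[[-0.004,0,0.017],0,0.04]]'

```text
time: 5.92
tcp_pos: [474.6, 286.5, 180.0]
eef_rot: [0.064, 3.135, 0.0]
contact_force: [6.2, -7.0, 12.4]
opening: 50.0
finger_force: 30.0
```

```bash
python3 -c "
from fit import *
lookgrip()"
```

```text
t 5.92 tcp [474.6 286.5 180. ] rot [0.064 3.135 0.   ] F [ 6.2 -7.  12.4] n 28156 px,pz [-14.7  23.1] th 31.1 y -0.0 res 0.41
```

Request:
arm_command --motion '[[[-0.005,0,-0.03],0,0.04],[[-0.005,0,-0.08],0,0.04],[[-0.03,-0.03,-0.085],0,0.04],[[-0.06,-0.08,-0.085],0,0.04],[[-0.09,-0.13,-0.085],0,0.04],[[-0.12,-0.18,-0.085],0,0.04],[[-0.138,-0.23,-0.085],0,0.04],[[-0.138,-0.2475,-0.085],0,0.04],[[-0.138,-0.2475,-0.085],0,0.04],[[-0.138,-0.2475,-0.085],0,0.04]]'

```text
time: 7.22
tcp_pos: [598.7, 34.9, 262.7]
eef_rot: [-0.064, -3.141, -0.001]
contact_force: [-0.3, 0.5, -1.1]
opening: 49.6
finger_force: 30.0
```

```bash
python3 -c "
from fit import *
lookgrip()
p,h=pts('wrist',(400,-70,-5),(590,140,75)); print(len(p))
r=saddle(p,(495,32)); print(r.x[:2].round(1),np.degrees(r.x[2]/30).round(1),round(r.fun,2))
q=p[(p[:,2]>24)&(p[:,2]<58)]; x,y,a=r.x[0],r.x[1],r.x[2]/30; l=loc(q,x,y,a); print('block y',np.percentile(l[:,1],[1,50,99]).round(1))
q=p[abs(p[:,2]-12)<3]; l=loc(q,x,y,a); print('foot',np.percentile(l,[1,99],axis=0).round(1)); print(np.nanmedian(p[abs(p[:,2])<4][:,2]), np.median(q[:,2]))
"
```

```text
t 7.22 tcp [598.7  34.9 262.7] rot [-6.400e-02 -3.141e+00 -1.000e-03] F [-0.3  0.5 -1.1] n 26547 px,pz [-14.7  23.2] th 31.0 y -0.0 res 0.42
41084
[492.6  33.6] 177.8 1.05
block y [-22.6  -0.1  22.5]
foot [[-59.3 -44.6]
 [ 59.1  44.5]]
-0.5184078360471496 11.483347361250999
```

Request:
arm_command --motion '[[[0.05,-0.003,0.03],0,0.04],[[0.098,-0.0056,0.07],0,0.04],[[0.098,-0.0056,0.12],0,0.04],[[0.098,-0.0056,0.16],0,0.04],[[0.098,-0.0056,0.178],0,0.04],[[0.098,-0.0056,0.183],0,0.04],[[0.098,-0.0056,0.183],0,0.04],[[0.098,-0.0056,0.183],0,0.04]]'

```text
time: 8.28
tcp_pos: [501.6, 32.4, 80.6]
eef_rot: [0.064, 3.139, 0.0]
contact_force: [0.4, 0.2, -0.9]
opening: 49.8
finger_force: 30.0
```

```bash
python3 -c "
from fit import *
lookgrip()
grab('side');p,h=pts('side',(400,-70,-5),(590,140,75));print(len(p))
"
```

```text
t 8.28 tcp [501.6  32.4  80.6] rot [0.064 3.139 0.   ] F [ 0.4  0.2 -0.9] n 27793 px,pz [-14.8  23.2] th 31.0 y -0.0 res 0.42
1643
```

Request:
arm_command --motion '[[[0.001,0.0009,0.006],0,0.04],[[0.001,0.0009,0.012],0,0.04],[[0.001,0.0009,0.017],0,0.04],[[0.001,0.0009,0.02],0,0.04],[[0.001,0.0009,0.0215],0,0.04],[[0.001,0.0009,0.0225],0,0.04],[[0.001,0.0009,0.0225],0,0.04]]'

```text
time: 9.25
tcp_pos: [501.0, 33.0, 57.9]
eef_rot: [0.065, 3.139, 0.0]
contact_force: [0.9, -1.1, 8.3]
opening: 49.9
finger_force: 30.0
```

```bash
python3 -c "
from fit import *
lookgrip()"
```

```text
t 9.25 tcp [501.   33.   57.9] rot [0.065 3.139 0.   ] F [ 0.9 -1.1  8.3] n 27948 px,pz [-15.   23.2] th 31.6 y -0.0 res 0.42
```

Request:
arm_command --motion '[[[0,0,0.001],0,0.04],[[0,0,0.002],0,0.04],[[0,0,0.003],0,0.04],[[0,0,0.003],0,0.04]]'

```text
time: 9.8
tcp_pos: [501.6, 33.0, 55.2]
eef_rot: [0.064, 3.138, 0.0]
contact_force: [1.6, -1.0, 10.6]
opening: 50.0
finger_force: 30.0
```

```bash
python3 -c "
from fit import *
lookgrip()"
```

```text
t 9.8 tcp [501.6  33.   55.2] rot [0.064 3.138 0.   ] F [ 1.6 -1.  10.6] n 28162 px,pz [-15.8  23.2] th 34.3 y -0.0 res 0.41
```

Request:
arm_command --motion '[[[-0.001,0,0.001],0,0.04],[[-0.002,0,0.002],0,0.04],[[-0.003,0,0.0025],0,0.04],[[-0.0035,0,0.003],0,0.04],[[-0.0035,0,0.003],0,0.04]]'

```text
time: 10.48
tcp_pos: [504.8, 33.0, 52.2]
eef_rot: [0.065, 3.138, 0.0]
contact_force: [-0.1, -0.5, 12.0]
opening: 50.2
finger_force: 30.0
```

```bash
python3 - <<'E'
from fit import *
lookgrip()
p,h=pts('wrist',(400,-70,-5),(590,140,60)); p=p[(h[:,1]<90)]
x,y,a=492.6,33.6,np.radians(177.8)
l=loc(p,x,y,a); q=l[abs(p[:,2]-12)<3]; print('foot',np.percentile(q,[1,99],axis=0).round(1))
im,d=grab('side'); save('s2.png',cv2.resize(im[190:310,240:400],(640,480),interpolation=cv2.INTER_CUBIC))
E
```

```text
t 10.47 tcp [504.8  33.   52.2] rot [0.065 3.138 0.   ] F [-0.1 -0.5 12. ] n 28188 px,pz [-16.1  23.2] th 35.2 y -0.0 res 0.4
foot [[-11.3 -44.7]
 [ 59.7  44.7]]
```

View pics/s2.png

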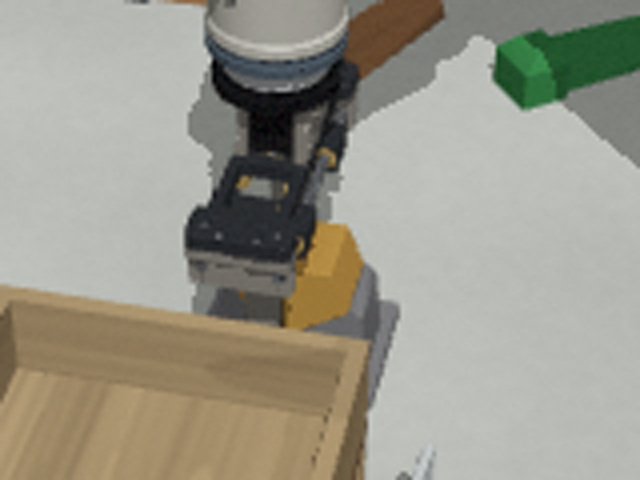

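Request:
arm_command --motion '[[[0,0,-0.0008],0,0.04],[[0,0,-0.0008],0,0.04]]'

```text
time: 10.82
tcp_pos: [504.6, 33.0, 52.4]
eef_rot: [0.065, 3.139, 0.0]
contact_force: [2.7, -1.2, 5.8]
opening: 50.0
finger_force: 30.0
```

Now open, then rise.

Request:
arm_command --motion '[[[0,0,-0.001],0,0.053],[[0,0,-0.001],0,0.06],[[0,0,-0.001],0,0.068],[[0,0,-0.001],0,0.075],[[0,0,-0.02],0,0.075],[[0,0,-0.06],0,0.075],[[0,0,-0.12],0,0.075],[[-0.06,0,-0.18],0,0.075],[[-0.12,0,-0.2],0,0.075],[[-0.12,0,-0.2],0,0.075]]'

```text
time: 12.08
tcp_pos: [626.6, 27.9, 254.1]
eef_rot: [0.065, 3.137, 0.0]
contact_force: [-0.5, 0.6, -1.1]
opening: 74.8
finger_force: 0.0
```

```bash
python3 - <<'E'
from fit import *
s=robot.read_state(); print(s['time'],s['tcp_pos'].round(1),s['eef_rot'].round(3))
im,d=grab('wrist'); save('w3.png',im)
p,h=pts('wrist',(430,-10,8),(570,75,110)); m=(h[:,1]>200)&(h[:,0]<24)&(h[:,0]>16); y=p[m]
n=len(y); top=y[y[:,2]>np.percentile(y[:,2],60)]
print('top z',np.percentile(y[:,2],[50,90,98]).round(1))
x0,y0,a=492.6,33.6,np.radians(177.8); l=np.c_[loc(y,x0,y0,a),y[:,2]]
t=l[(abs(l[:,2]-88)<5)]; A=np.c_[t[:,:2],np.ones(len(t))]; print('plane',np.linalg.lstsq(A,t[:,2],rcond=None)[0].round(3),'ctr',((np.percentile(t,1,axis=0)+np.percentile(t,99,axis=0))/2).round(1),(np.percentile(t,99,axis=0)-np.percentile(t,1,axis=0)).round(1))
print('rect',cv2.minAreaRect(t[:,:2].astype(np.float32)))
p,h=pts('wrist',(400,-70,-5),(590,140,70)); p=p[h[:,1]<90]; q=loc(p[abs(p[:,2]-12)<3],x0,y0,a); print('foot',np.percentile(q,[1,99],axis=0).round(1))
E
```

```text
12.075 [626.6  27.9 254.1] [0.065 3.137 0.   ]
top z [87.5 88.5 89. ]
plane [3.0000e-03 1.0000e-03 8.7494e+01] ctr [ 2.   0.2 87.4] [49.  47.3  3.8]
rect ((1.5487346649169922, 0.13427734375), (48.65494155883789, 51.2252082824707), 89.8890380859375)
foot [[-59.9 -44.6]
 [ 45.1  44.8]]
```

View pics/w3.png

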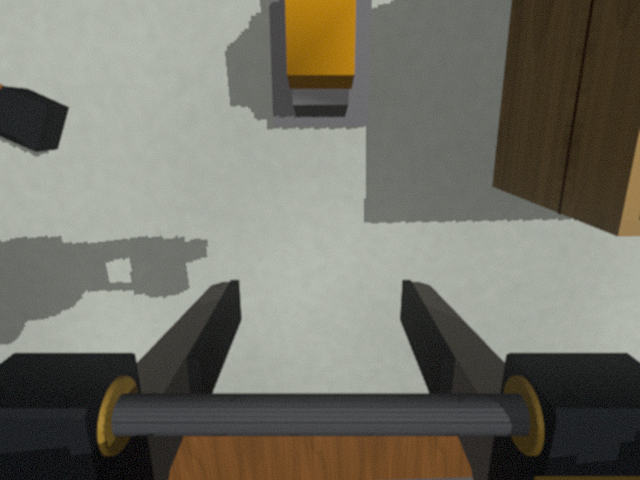

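Request:
arm_command --motion '[[[0.012,-0.035,0],10.5,0.075],[[0.025,-0.07,0],21,0.075],[[0.04,-0.11,0],31.5,0.075],[[0.053,-0.146,0],42,0.075],[[0.066,-0.182,0],52.5,0.075],[[0.079,-0.218,0],63,0.075],[[0.092,-0.254,0],73.5,0.075],[[0.105,-0.29,0],84,0.075],[[0.118,-0.327,0],94.5,0.075],[[0.132,-0.365,0],105,0.075],[[0.151,-0.418,0],115,0.075],[[0.151,-0.418,0],115,0.075]]'

```text
time: 13.62
tcp_pos: [453.1, -385.6, 251.2]
eef_rot: [-2.687, -1.626, 0.002]
contact_force: [0.5, 0.4, -0.4]
opening: 74.9
finger_force: 0.0
```

```bash
python3 - <<'E'
from fit import *
s=robot.read_state(); print(s['time'],s['tcp_pos'].round(1),s['eef_rot'].round(3),s['joint_pos'].round(2))
im,d=grab('wrist'); save('w4.png',im)
p,h=pts('wrist',(420,-420,10),(640,-180,60)); print(len(p),np.percentile(p,[1,99],axis=0).round(0))
E
```

```text
13.625 [ 453.1 -385.6  251.2] [-2.687e+00 -1.626e+00  2.000e-03] [-0.71  0.29  1.68 -0.    1.17 -0.22]
8973 [[ 459. -375.   13.]
 [ 637. -231.   45.]]
```

View pics/w4.png

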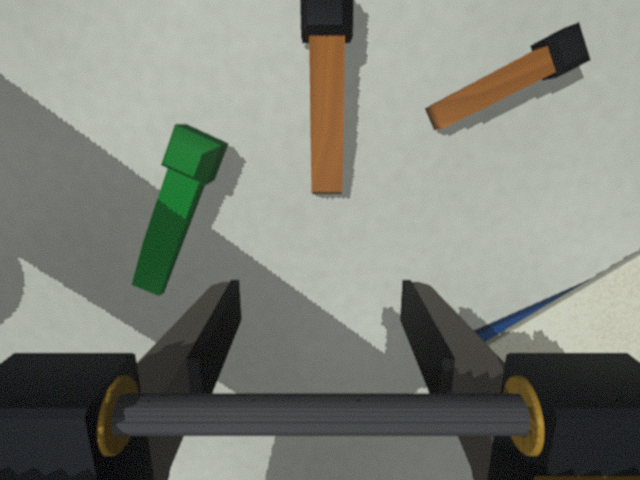

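Request:
arm_command --motion '[[[0.05,0,0],0,0.06],[[0.07,0,0],0,0.06],[[0.07,0,0],0,0.06],[[0.07,0,0],0,0.06]]'

```text
time: 14.18
tcp_pos: [487.3, -321.3, 251.9]
eef_rot: [2.682, 1.635, -0.001]
contact_force: [0.6, -0.0, -0.5]
opening: 59.8
finger_force: 0.0
```

```bash
cat > bar.py <<'E'
from fit import *
s=robot.read_state(); t=s['tcp_pos'];T=R.from_rotvec(s['eef_rot']).as_matrix()
print(s['time'],t.round(1),s['eef_rot'].round(3),'toolx deg',np.degrees(np.arctan2(T[1,0],T[0,0])).round(2))
im,d=grab('wrist'); save('w5.png',cv2.resize(im[20:290,180:600],(630,405)))
p,h=pts('wrist',(440,-400,8),(640,-180,60)); q=(p-t)@T; m=abs(q[:,1])<45; p,h,q=p[m],h[m],q[m]
br=(h[:,1]>120)&(h[:,0]<15)&(p[:,2]>16); 
for nm,k in(('shaft',br),('head',(h[:,2]<60)&(p[:,2]>38))):
    a=p[k,:2].astype(np.float32); print(nm,k.sum(),cv2.minAreaRect(a),np.percentile(p[k,2],[5,50,95]).round(1))
# whole model fit: top surfaces
def f(v):
    l=loc(p,v[0],v[1],v[2]/30); X,Y=l.T; z=p[:,2]
    hs=np.where(X>-30,30+(X+30)/80*4,19+(X+84)/54*11)
    s1=np.maximum.reduce([abs(X+20)-70,abs(Y)-15,z-hs]); s2=np.maximum.reduce([abs(X-70)-20,abs(Y)-22,z-45])
    return np.minimum(abs(np.minimum(s1,s2)),8).mean()
r=fitmin(f,[(508,-288,np.radians(a)*30) for a in(58,63,68)]); v=r.x; a=v[2]/30
print('bar',v[:2].round(1),np.degrees(a).round(1),'res',round(r.fun,2))
g=np.array([v[0]+30*np.cos(a),v[1]+30*np.sin(a),0]); print('grip pt',g.round(1),'tool delta',((g-t)@T).round(1))
E
python3 bar.py
```

```text
14.175 [ 487.3 -321.3  251.9] [ 2.682e+00  1.635e+00 -1.000e-03] toolx deg 62.72
shaft 3191 ((495.7991638183594, -315.38616943359375), (133.80035400390625, 28.75084114074707), 62.820560455322266) [20.6 30.4 33.5]
head 1556 ((534.0517578125, -239.8502655029297), (32.04275894165039, 37.510860443115234), 62.739837646484375) [38.7 43.8 45.5]
bar [ 503.3 -300.4] 63.5 res 1.17
grip pt [ 516.7 -273.5    0. ] tool delta [ 56.    4.2 251.9]
```

View pics/w5.png

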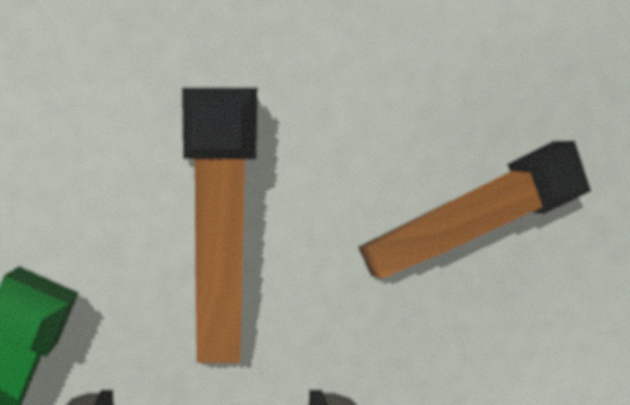

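Request:
arm_command --motion '[[[0.056,0.0045,0.05],0.3,0.06],[[0.056,0.0045,0.1],0.3,0.06],[[0.056,0.0045,0.15],0.3,0.06],[[0.056,0.0045,0.19],0.3,0.06],[[0.056,0.0045,0.215],0.3,0.06],[[0.056,0.0045,0.226],0.3,0.06],[[0.056,0.0045,0.226],0.3,0.06],[[0.056,0.0045,0.226],0.3,0.06]]'

```text
time: 15.22
tcp_pos: [517.8, -274.3, 27.0]
eef_rot: [2.687, 1.625, 0.001]
contact_force: [0.1, -0.8, -0.2]
opening: 60.0
finger_force: 0.0
```

Request:
arm_command --motion '[[[0,0,0.0015],-0.7,0.06],[[0,0,0.0015],-0.7,0.04],[[0,0,0.0015],-0.7,0.025],[[0,0,0.0015],-0.7,0.015],[[0,0,0.0015],-0.7,0.015],[[0,0,0.0015],-0.7,0.015],[[0,0,0.0015],-0.7,0.015],[[0,0,0.0015],-0.7,0.015]]'

```text
time: 16.23
tcp_pos: [517.2, -273.6, 24.5]
eef_rot: [2.678, 1.642, 0.0]
contact_force: [0.3, 1.2, 2.4]
opening: 29.8
finger_force: 30.0
```

```bash
python3 -c "
from h import *
s=robot.read_state()
for k in ('tcp_pos','eef_rot','contact_force','ft_torque','opening','finger_force','joint_torque'): print(k,np.round(s[k],4))"
```

```text
tcp_pos [ 517.1739 -273.6145   24.4813]
eef_rot [2.6780e+00 1.6423e+00 1.0000e-04]
contact_force [0.3362 1.237  2.4482]
ft_torque [0.0712 0.1319 0.0248]
opening 29.8282
finger_force 29.9906
joint_torque [-2.64500e-01 -6.04380e+01 -2.16209e+01 -1.66000e-02 -1.59800e-01
  2.90000e-02]
```

Request:
arm_command --motion '[[[0,0,-0.01],0,0.015],[[0,0,-0.04],0,0.015],[[0,0,-0.09],0,0.015],[[0,0,-0.14],0,0.015],[[0,0,-0.175],0,0.015],[[0,0,-0.175],0,0.015],[[0,0,-0.175],0,0.015],[[0,0,-0.175],0,0.015],[[0,0,-0.175],0,0.015]]'

```text
time: 17.35
tcp_pos: [516.5, -273.3, 198.1]
eef_rot: [-2.676, -1.641, 0.002]
contact_force: [0.2, 0.6, -1.9]
opening: 29.8
finger_force: 30.0
```

```bash
cat > bargrip.py <<'E'
from fit import *
F=[];M=[]
for k in range(6):
    s=robot.read_state(); F.append(s['contact_force']);M.append(s['ft_torque']); viewer.get_image('side')
T=R.from_rotvec(s['eef_rot']).as_matrix(); t=s['tcp_pos']
print(s['time'],t.round(1),s['eef_rot'].round(3),'toolx',np.degrees(np.arctan2(T[1,0],T[0,0])).round(2))
print('F tool',(np.mean(F,0)@T).round(3),np.std(F,0).round(3),'M tool',(np.mean(M,0)@T).round(4),np.std(M,0).round(4))
grab('wrist'); p,h=pts('wrist',t-[150,150,40],t+[150,150,40]); q=(p-t)@T; q[:,2]*=-1; q[:,1]*=1
k=(abs(q[:,1])<30)&(q[:,2]<25)
br=k&(h[:,1]>120)&(h[:,0]<15); hd=k&(h[:,2]<60)&(q[:,0]>12)&(q[:,2]>8)&(q[:,2]<30)
print(br.sum(),hd.sum()); 
for nm,m in(('shaft',br),('head',hd)):
    a=q[m]; print(nm,np.percentile(a,[1,50,99],axis=0).round(1))
    if len(a)>50: A=np.c_[a[:,:2],np.ones(len(a))]; print(np.linalg.lstsq(A,a[:,2],rcond=None)[0].round(3))
E
python3 bargrip.py
```

```text
17.6 [ 517.  -273.6  199.1] [-2.678 -1.642  0.   ] toolx 63.04
F tool [-0.221 -0.122  1.612] [0.288 0.5   0.285] M tool [ 0.0476 -0.0883 -0.0134] [0.0293 0.0269 0.024 ]
6575 10702
shaft [[-83.4 -14.9   0.3]
 [-11.5   0.2   7.5]
 [ 20.   14.9  10.4]]
[6.800e-02 1.000e-03 8.158e+00]
head [[ 23.8 -20.6   8.2]
 [ 42.7   0.9  18.4]
 [ 58.4  20.6  21.2]]
[-0.215 -0.053 25.66 ]
```

```bash
cat >> bargrip.py <<'E'
m=br&(q[:,0]>-56)&(q[:,0]<17)&(abs(q[:,1])<12); a=q[m]; a=a[a[:,2]>np.median(a[:,2])-4]; print('flat slope (exp .05)',np.polyfit(a[:,0],a[:,2],1).round(4),'at0',len(a))
m=hd&(q[:,0]>24)&(q[:,0]<56)&(q[:,2]>16); a=q[m]; print('head top slope (exp 0)',np.polyfit(a[:,0],a[:,2],1).round(4))
E
sed -i 's/range(6)/range(16)/' bargrip.py; python3 bargrip.py
```

```text
18.45 [ 517.1 -273.6  199.4] [2.678 1.642 0.   ] toolx 63.04
F tool [-0.042 -0.028  1.568] [0.367 0.502 0.523] M tool [ 5.220e-02 -1.141e-01  1.000e-04] [0.0287 0.0302 0.0205]
6617 10635
shaft [[-83.5 -14.9  -0. ]
 [-11.2   0.2   7.4]
 [ 20.1  14.8  10.4]]
[ 6.900e-02 -2.000e-03  8.026e+00]
head [[ 23.9 -20.7   8.3]
 [ 42.5   0.8  18.3]
 [ 58.3  20.5  21.1]]
[-0.212 -0.052 25.39 ]
flat slope (exp .05) [0.0492 8.0015] at0 3551
head top slope (exp 0) [-0.0549 21.4991]
```

Request:
arm_command --motion '[[[0.035,-0.02,0],-3,0.015],[[0.08,-0.048,0],-7,0.015],[[0.125,-0.076,0],-12,0.015],[[0.17,-0.106,0],-16,0.015],[[0.215,-0.134,0],-20,0.015],[[0.245,-0.153,0],-23,0.015],[[0.2615,-0.1633,0.02],-24.8,0.015],[[0.2615,-0.1633,0.045],-24.8,0.015],[[0.2615,-0.1633,0.055],-24.8,0.015],[[0.2615,-0.1633,0.055],-24.8,0.015],[[0.2615,-0.1633,0.055],-24.8,0.015]]'

```text
time: 19.92
tcp_pos: [490.7, 33.2, 145.1]
eef_rot: [2.263, 2.178, 0.001]
contact_force: [0.1, -0.1, -1.1]
opening: 29.8
finger_force: 30.0
```

```bash
sed -i 's/range(16)/range(3)/' bargrip.py; python3 bargrip.py; python3 - <<'E'
from fit import *
im,d=grab('scene'); save('sc2.png',cv2.resize(im[150:330,200:440],(640,480)))
E
```

```text
20.025 [490.7  33.3 145.2] [2.263e+00 2.178e+00 2.000e-03] toolx 87.81
F tool [-0.014 -0.019  1.414] [0.261 0.04  0.328] M tool [ 0.0546 -0.0767 -0.0142] [0.0224 0.0168 0.0522]
6684 8337
shaft [[-83.6 -14.9  -0. ]
 [-12.4  -0.2   7.2]
 [ 20.2  14.8  10.2]]
[0.068 0.    7.949]
head [[ 23.3 -20.9   8.2]
 [ 39.3   3.   16.8]
 [ 58.5  20.7  21.1]]
[-0.237 -0.03  25.538]
flat slope (exp .05) [0.0482 7.9021] at0 3556
head top slope (exp 0) [-0.0543 21.3164]
```

View pics/sc2.png

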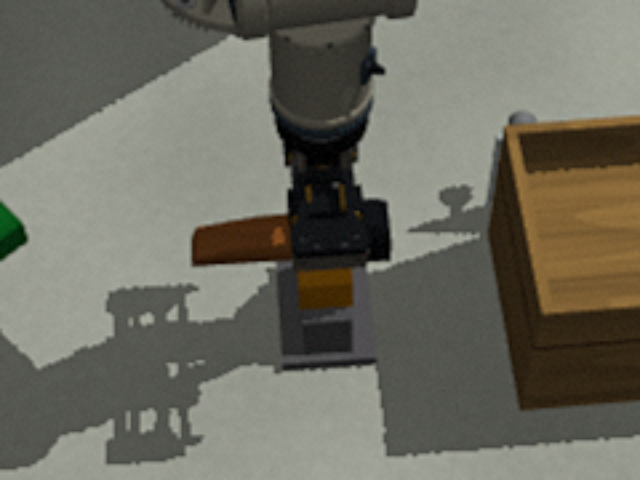

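Request:
arm_command --motion '[[[0,0,0.012],0,0.015],[[0,0,0.022],0,0.015],[[0,0,0.027],0,0.015],[[0,0,0.03],0,0.015],[[0,0,0.031],0,0.015],[[0,0,0.031],0,0.015]]'

```text
time: 20.92
tcp_pos: [490.2, 33.5, 113.5]
eef_rot: [2.263, 2.179, 0.0]
contact_force: [0.5, 0.6, -2.0]
opening: 29.6
finger_force: 30.0
```

Request:
arm_command --motion '[[[0,0,0.0005],0,0.015],[[0,0,0.001],0,0.015],[[0,0,0.0013],0,0.015],[[0,0,0.0013],0,0.015]]'

```text
time: 21.42
tcp_pos: [490.3, 33.5, 112.5]
eef_rot: [2.263, 2.179, 0.0]
contact_force: [-1.8, 0.2, 4.9]
opening: 30.1
finger_force: 30.0
```

Request:
arm_command --motion '[[[0,0,0],0,0.015],[[0,0,0],0,0.015],[[0,0,0],0,0.031],[[0,0,0],0,0.033],[[0,0,0],0,0.036],[[0,0,0],0,0.04],[[0,0,0],0,0.045],[[0,0,0],0,0.05],[[0,0,0],0,0.055],[[0,0,0],0,0.055]]'

```text
time: 22.68
tcp_pos: [490.1, 33.5, 112.1]
eef_rot: [-2.263, -2.179, 0.0]
contact_force: [0.0, 0.1, 0.4]
opening: 54.8
finger_force: 0.0
```

```bash
python3 bargrip.py
```

```text
22.775 [490.1  33.5 112.1] [-2.263 -2.179  0.   ] toolx 87.84
F tool [ 0.375  0.    -0.632] [0.142 0.432 0.307] M tool [ 0.0405 -0.0883 -0.0006] [0.0174 0.0133 0.0208]
6602 8511
shaft [[-83.1 -14.3   0.7]
 [-15.   -0.1   7.6]
 [ 21.6  14.4  10.5]]
[7.000e-02 1.000e-03 8.485e+00]
head [[ 23.7 -20.8   8.2]
 [ 39.7   3.4  16.9]
 [ 58.8  21.3  21.5]]
[-0.252 -0.033 26.554]
flat slope (exp .05) [0.0497 8.3802] at0 3596
head top slope (exp 0) [-0.0747 22.4279]
```

Request:
arm_command --motion '[[[0,0,-0.005],0,0.06],[[0,0,-0.02],0,0.06],[[0,0,-0.05],0,0.06],[[0,0,-0.1],0,0.06],[[-0.05,0,-0.15],0,0.06],[[-0.1,0,-0.17],0,0.06],[[-0.1,0,-0.17],0,0.06],[[-0.1,0,-0.17],0,0.06]]'

```text
time: 23.88
tcp_pos: [486.0, -66.2, 282.4]
eef_rot: [-2.264, -2.178, -0.001]
contact_force: [0.4, 1.7, -1.0]
opening: 59.8
finger_force: 0.0
```

```bash
python3 - <<'E'
from fit import *
s=robot.read_state(); print(s['time'],s['tcp_pos'].round(1))
im,d=grab('wrist'); im2,_=grab('scene'); save('fin.png',np.hstack([cv2.resize(im,(400,300)),cv2.resize(im2[170:320,220:420],(400,300))]))
p,h=pts('wrist',(420,-120,75),(560,130,145)); br=(h[:,1]>120)&(h[:,0]<15); l=loc(p[br],490,33.5,np.radians(87.8)); z=p[br][:,2]
k=(l[:,0]>-55)&(l[:,0]<15)&(abs(l[:,1])<12); print(br.sum(),'slope exp .05',np.polyfit(l[k,0],z[k],1).round(3),np.percentile(z,[50,98]).round(1),np.percentile(l,[1,99],axis=0).round(1))
E
```

```text
23.875 [486.  -66.2 282.4]
4420 slope exp .05 [5.000e-02 1.205e+02] [118.2 122. ] [[-112.5  -14.3]
 [  19.6   14.3]]
```

View pics/fin.png

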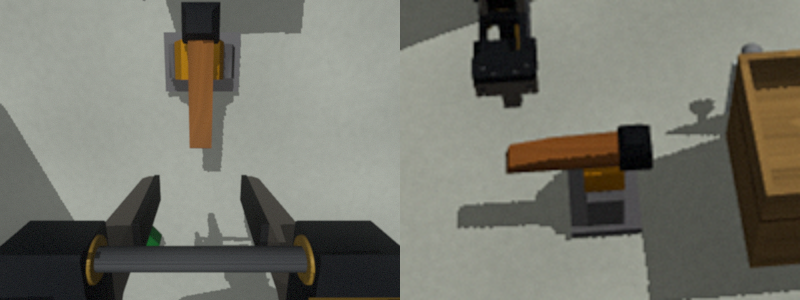

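The picture shows the bar standing level on the wedge (left half (200,90), right half (580,150)). The measured shaft slope is 0.050, as expected for level, and the arm is clear. I'm handing it in.

```bash
python3 -c "
from h import *
print(robot.close_job())"
```

```text
the job is handed in; nothing more can be done
None
```

The sculpture is back together and handed in at about 24 s: the wedge sits home in the notch, the bar lies level and balanced on it, and the arm is clear. I never touched the remotes or the stopper; the hand-in returned no verdict.

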